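# Sort the air-line spares into their trays

## Task

Sort the five loose air-line spares (two bar airstones, one disc airstone, two check valves) into the three grey trays, each into the tray that has a part of the same kind fixed on its ledge. Set each one down gently, without dropping it, so that all lie flat on the floor of their tray, none on top of another, the disc airstone with its nozzle up. Leave the green feeding ring and the tweezers where they are.

Things in the scene. Friction and masses are not known exactly. Their poses are not given: they have to be found in the camera images.
- bar_stone_a: Bar airstone, blue ceramic, a rounded block 50 x 20 x 20 mm lying flat, with a white nozzle 6 mm thick that sticks out 12 mm from its +x end (two alike). Origin at the middle of the block, 10 mm above what it lies on; x along its length, z up at the start. About 35 g. Grip across y (20 mm).
- bar_stone_b: Bar airstone, blue ceramic, a rounded block 50 x 20 x 20 mm lying flat, with a white nozzle 6 mm thick that sticks out 12 mm from its +x end (two alike). Origin at the middle of the block, 10 mm above what it lies on; x along its length, z up at the start. About 35 g. Grip across y (20 mm).
- disc_stone: Disc airstone, blue ceramic, a round disc 50 mm across and 18 mm thick lying flat, with a white nozzle 7 mm thick standing 10 mm up from the middle of its top. Origin at the middle of the disc, 9 mm above what it lies on; z up through the nozzle. About 60 g. Grip across its diameter.
- valve_a: Check valve, plastic, an eight-sided barrel 28 mm long and 20 mm across its flats lying flat, one half clear, one black, a 6 mm thick, 12 mm long hose barb at each end, 52 mm overall (two alike). Origin at the middle of the barrel, 10 mm above what it lies on; x along its length, black half to +x, z up at the start. About 20 g. Grip across y (20 mm).
- valve_b: Check valve, plastic, an eight-sided barrel 28 mm long and 20 mm across its flats lying flat, one half clear, one black, a 6 mm thick, 12 mm long hose barb at each end, 52 mm overall (two alike). Origin at the middle of the barrel, 10 mm above what it lies on; x along its length, black half to +x, z up at the start. About 20 g. Grip across y (20 mm).
- tray_bar: Fixed grey tray; only the sample differs: a bar airstone along y, top 50 mm above the table. Bin inside 90 mm (x) by 160 mm (y), walls 4 mm, floor 4 mm and rim 30 mm above the table. A solid ledge on its far (+x) side, 62 mm deep, 30 mm high, bears the fixed sample 80 mm in +x from the origin. Origin under the bin's middle, at table height; z up.
- tray_disc: Fixed grey tray; only the sample differs: a disc airstone nozzle up, tip 58 mm above the table. Bin inside 90 mm (x) by 160 mm (y), walls 4 mm, floor 4 mm and rim 30 mm above the table. A solid ledge on its far (+x) side, 62 mm deep, 30 mm high, bears the fixed sample 80 mm in +x from the origin. Origin under the bin's middle, at table height; z up.
- tray_valve: Fixed grey tray; only the sample differs: a check valve along y, top 50 mm above the table. Bin inside 90 mm (x) by 160 mm (y), walls 4 mm, floor 4 mm and rim 30 mm above the table. A solid ledge on its far (+x) side, 62 mm deep, 30 mm high, bears the fixed sample 80 mm in +x from the origin. Origin under the bin's middle, at table height; z up.
- feeding_ring: Green plastic feeding ring, 64 mm outside, 52 mm inside, 10 mm high, lying loose among the parts; it stays where it is. Origin at the middle of its underside. About 20 g.
- tweezers: Stainless steel aquascaping tweezers, 248 mm long, 28 mm wide, 8 mm high, lying loose at the left of the trays; they stay where they are. Origin at the middle of the underside; x along the length, tips to +x.

How it is judged (in metres and radians):
At the end, for the whole second after the job is handed in: All five parts lie in the bin of the tray with the matching sample: origin within the bin's inside and under 19 mm above the tray's underside (flat on the floor: 14 mm, disc 13 mm), disc nozzle within 0.2 rad of upright, all released and at rest (under 0.02 m/s) (x of bar_stone_a in the frame of tray_bar between -0.045 and 0.045 m and y of bar_stone_a in the frame of tray_bar between -0.08 and 0.08 m and z of each of bar_stone_a, bar_stone_b in the frame of tray_bar below 0.019 m and linear speed of each of bar_stone_a, bar_stone_b, disc_stone, valve_a, valve_b below 0.02 m/s and x of bar_stone_b in the frame of tray_bar between -0.045 and 0.045 m and y of bar_stone_b in the frame of tray_bar between -0.08 and 0.08 m and x of disc_stone in the frame of tray_disc between -0.045 and 0.045 m and y of disc_stone in the frame of tray_disc between -0.08 and 0.08 m and z of disc_stone in the frame of tray_disc below 0.019 m and x of valve_a in the frame of tray_valve between -0.045 and 0.045 m and y of valve_a in the frame of tray_valve between -0.08 and 0.08 m and z of each of valve_a, valve_b in the frame of tray_valve below 0.019 m and x of valve_b in the frame of tray_valve between -0.045 and 0.045 m and y of valve_b in the frame of tray_valve between -0.08 and 0.08 m and angle between disc_stone's own z axis and vertical below 0.2 rad); the robot touches nothing.
It fails at once if the feeding ring is moved more than 20 mm (distance of feeding_ring from where it was at the start of the episode above 0.02 m).
It fails at once if the pair of tweezers is moved more than 20 mm (distance of tweezers from where it was at the start of the episode above 0.02 m).
It fails at once if a part is dropped (out of the fingers and faster than 0.9 m/s, a fall of about 40 mm) or thrown ((contact force between the fingers and bar_stone_a below 0.05 N and linear speed of bar_stone_a above 0.9 m/s) or (contact force between the fingers and bar_stone_b below 0.05 N and linear speed of bar_stone_b above 0.9 m/s) or (contact force between the fingers and disc_stone below 0.05 N and linear speed of disc_stone above 0.9 m/s) or (contact force between the fingers and valve_a below 0.05 N and linear speed of valve_a above 0.9 m/s) or (contact force between the fingers and valve_b below 0.05 N and linear speed of valve_b above 0.9 m/s)).
It also fails if it takes over 122 s, if anything falls off the work surface, if the arm or the gripper's body presses on something with over 40 N, if the wrist force passes 120 N, or if a joint passes its speed limit or range.

## Robot

A 7-joint arm with a two-finger parallel gripper is mounted at the origin on the work surface. World frame = base frame: x ahead of the robot, y to its left, z up, the work surface at z = 0. Lengths are in m, angles in degrees, forces in N, time in s.
With the tool pointing down it reaches from about 0.425 to 0.95 m from the base axis. Payload 16.7 kg.
Tool frame: the origin (TCP) lies midway between the tips of the shut fingers; the grasp point (between the pads) lies 19 mm behind it; z points along the fingers, y is the line along which they close (so a half turn about z gives the same grasp; the last joint's range is limited). The gripper opens to 94 mm and grips with 3 to 60 N. Pads are 16 mm wide; open, the fingers measure 119 mm over their backs; the gripper's body (75 mm by 177 mm) begins 78 mm behind the grasp point.
Start: joints at [-75.029, 24.414, 4.234, 92.017, -1.954, 63.644, -3.845], TCP at [0.27, 0.619, 0.205] pointing down, gripper open.
Joint ranges: [-163.25, 163.25], [-28.42, 122.38], [-70.27, 78.77], [12.13, 141.07], [-58.53, 238.53], [9.26, 117.41], [-156.51, 156.51]. Speed limits (degrees/s): [108.29, 108.29, 136.94, 136.94, 172.46, 172.46, 172.46].

## Interface

Orientations are given as [roll, pitch, yaw] about the fixed x, y, z axes, in that order (R = Rz(yaw) Ry(pitch) Rx(roll)).
In Python, from cell import bot gives the robot as it stands. The module is installed in compiled form; this text tells all that it offers.
- The arm moves only by the tool arm_command, never from a script. Its argument "increments" is a list of rows, each an object of numbers: "dx", "dy", "dz": the shift along the tool's x, y, z in cm; "spin": the turn about the tool's z in degrees; "fingers": the opening, from -1 (shut) to 1 (fully open). In form: [{"dx": .., "dy": .., "dz": .., "spin": .., "fingers": ..}, ...]. A call has 1 to 5 rows; each row is the pose to reach, as a shift and turn from the pose commanded when the call began, along the tool's axes at that moment; what a row does not reach only later rows make up. A row lasts 1/10 s, in which the tool goes at most 50 mm and 8.59 degrees, less where a joint would pass 70% of its speed; a pose out of reach is approached as far as the arm can. A call with a gripper value outside its range is refused whole. The fingers move at their own pace and stop on an object; "force" is the grip in N (left out, the last holds). Time passes only in rows, so rows that repeat a pose let the fingers close. It gives the time, the measured TCP pose, the force, the opening and the grip force at its end, in the units of the state.
- bot.sense(): the state, without advancing time (a new reading comes with each control period).
- bot.get_image(name): name is "scene" or "side" or "wrist"; returns (picture, depth): 384x512x3 uint8, blue, green, red; 384x512 float32, m along the optical axis (not along the pixel's ray), 0 where there is no reading.
- bot.get_calibration(name): a dict with "fov_y" (degrees; the focal length in pixels is half the picture's height over the tangent of half this angle, whatever the lens; pixels are square), "cx", "cy" (the principal point, pixels), "view" (4x4, takes a point from world to camera coordinates). Camera axes: x right, y up, looking along -z (the intrinsics and any distortion apply to the point x, -y, -z); pixel columns grow to the right and rows downward; lengths in m; the calibration is good to about 2 mm. A picture is of the moment at which its call begins: read the wrist's pose just before it. get_calibration takes no time and is no camera call; for the wrist camera it gives the pose at the moment of the call.
- bot.finish_job(): hands the job in; it is judged then, once.
Trained networks look in the newest picture that a camera, given by its name, has taken for a name from the list of things; names that differ only in an ending like _2 or _b are one class to them, and where a whole thing is asked for, a point or a joint stands for the part that bears it (a point fixed in the world has none). Each returns a list of dicts, best first, with "score" (0 to 1); they miss things now and then, are a little off and sometimes report something else, mostly with a low value. They report only what shows in the picture. A call takes as long as a camera call.
- bot.find_in(camera, query): "position" ([x, y, z] in m, in the coordinates of the camera as it stood for that picture, good to about 4 mm: the middle of the surface that is visible of it).
- bot.cut_out(camera, query): "mask" (384x512 bool, what is visible of it).
- bot.mark_of(camera, query): "position" ([x, y, z] in m, in the coordinates of the camera as it stood for that picture, good to about 4 mm: a listed point, or the origin of a listed thing).
The state is a dict: "time": time; "qpos": joint angles; "qvel": joint speeds; "effort": joint torques, N m; "position": TCP position; "eef_rot": TCP orientation; "force": force on the tool from outside, world axes, zero at the start; "ft_torque": the same for the moment, N m; "gripper_width": finger opening in m; "gripper_force": force on a finger pad.
Only numpy, scipy, OpenCV 4.12 (cv2) and the standard library are available. Lean on these libraries where they do the work, as an engineer would, in place of code of your own. Each camera call takes 0.05 s, during which the arm holds its last target. There are 200 camera calls.

## Working session

There is one attempt and no reset: what is moved stays moved. The work goes in short steps, Python scripts to look and compute and a tool call to move; the robot and the scene stay as the last step left them, time stands still between calls to the robot, and variables do not carry over. Pictures are saved under pics/ and viewed, at most 14 in all, crops included, and the job is handed in when it is done.

Besides the shell and the picture viewer there is one more tool, called after "Request:" by a JSON object that holds its "api" and its "payload", one argument or row to a line. arm_command: Moves the arm, as the interface text tells. Its arguments: {"type":"object","properties":{"increments":{"type":"array","items":{"type":"object","properties":{"dx":{"type":"number"},"dy":{"type":"number"},"dz":{"type":"number"},"spin":{"type":"number"},"fingers":{"type":"number"}}}},"force":{"type":"number"}},"required":["increments"]}

```bash
mkdir -p pics; cat > h.py <<'E'
from cell import bot
import numpy as np, cv2
def K(name):
    c=bot.get_calibration(name); f=192/np.tan(np.radians(c['fov_y'])/2); return c,f
def w(c,p): return (np.linalg.inv(np.array(c['view']))@np.r_[p,1])[:3]
def shot(name,fn=None):
    c,f=K(name); im,d=bot.get_image(name)
    if fn: cv2.imwrite('pics/'+fn,im)
    return c,f,im,d
def cloud(c,f,d):
    v,u=np.mgrid[:384,:512]
    P=np.stack([(u-c['cx'])/f*d,-(v-c['cy'])/f*d,-d,np.ones_like(d)],-1)
    return (P@np.linalg.inv(np.array(c['view'])).T)[...,:3]
E
python3 - <<'E'
from h import *
s=bot.sense();print(s['time'],s['position'],s['eef_rot'],s['gripper_width'])
for n in ['scene','side']:
    c,f,im,d=shot(n,n+'0.png'); P=cloud(c,f,d); print(n,{k:v for k,v in c.items() if k!='view'},w(c,[0,0,0]).round(3))
    for q in ['bar_stone_a','disc_stone','valve_a','tray_bar','tray_disc','tray_valve','feeding_ring','tweezers']:
        for r in bot.mark_of(n,q)[:4]: print(' ',q,round(r['score'],2),w(c,r['position']).round(3))
E
```

```text
0.0 [0.26941618 0.61841367 0.20477301] [-1.79925810e+02  7.35288291e-03  1.56463346e+02] 0.09417475992700476
scene {'fov_y': 43.53066547682817, 'cx': 251.83357336599957, 'cy': 193.5424968336826} [1.073 1.107 0.822]
  bar_stone_a 0.6 [ 0.424 -0.306  0.007]
  bar_stone_a 0.55 [ 0.426 -0.18   0.01 ]
  disc_stone 0.6 [0.424 0.06  0.009]
  valve_a 0.48 [0.384 0.321 0.009]
  tray_disc 0.86 [0.623 0.204 0.002]
  tray_valve 0.85 [ 0.617 -0.211  0.001]
  feeding_ring 0.7 [ 0.433 -0.051 -0.004]
  tweezers 0.83 [ 0.517  0.48  -0.002]
side {'fov_y': 42.94059218050151, 'cx': 246.52832840938586, 'cy': 190.45296969572104} [ 0.214 -0.779  0.951]
  bar_stone_a 0.76 [ 0.421 -0.315  0.012]
  bar_stone_a 0.65 [ 0.429 -0.181  0.009]
  bar_stone_a 0.59 [ 0.625  0.2   -0.001]
  disc_stone 0.77 [0.418 0.057 0.008]
  disc_stone 0.42 [ 0.637 -0.01  -0.001]
  valve_a 0.47 [0.385 0.319 0.012]
  valve_a 0.4 [0.432 0.179 0.011]
  valve_a 0.21 [ 0.64  -0.009  0.   ]
  tray_bar 0.68 [ 0.513  0.476 -0.003]
  tray_bar 0.65 [ 0.637 -0.008  0.001]
  tray_disc 0.97 [0.627 0.201 0.003]
  tray_valve 0.85 [ 0.611 -0.216 -0.   ]
  feeding_ring 0.74 [ 0.435 -0.054 -0.   ]
  tweezers 0.91 [ 0.515  0.478 -0.01 ]
  tweezers 0.39 [0.627 0.204 0.001]
```

View pics/scene0.png

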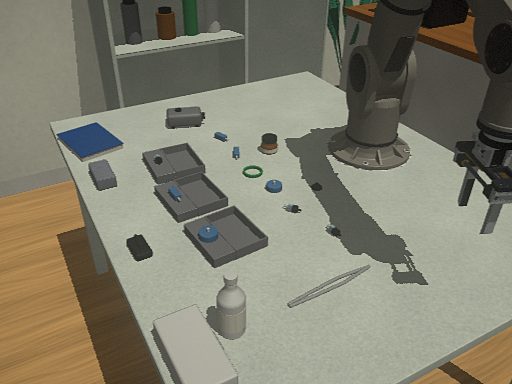

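View pics/side0.png

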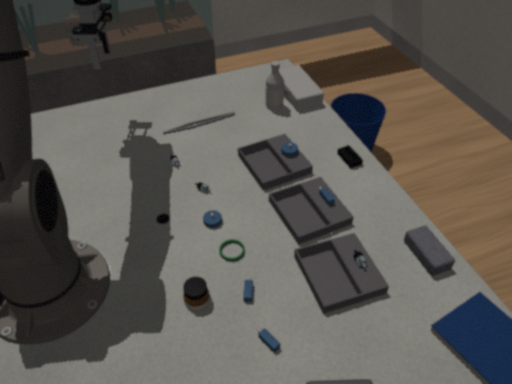

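The scene view shows the trays, from left in the world, as disc (sample ~208,233), bar (~175,194) and valve (~158,160). The valves are at ~(291,208) and (333,230), the disc at (274,186), the bars at (236,152) and (221,136), the ring at (252,171), the tweezers at (330,285), and an unlisted jar at (269,143). The side view agrees. Next I'll get yaws from the depth.

```bash
python3 - <<'E'
from h import *
C=[]
for n in ['scene','side']:
    c,f,im,d=shot(n); P=cloud(c,f,d); P[d==0]=np.nan; C.append((n,P,im,c))
    for q in ['bar_stone_a','valve_a']:
        for r in bot.cut_out(n,q)[:4]:
            p=P[r['mask']]; p=p[np.isfinite(p).all(1)]
            print(n,q,round(r['score'],2),r['mask'].sum(),p.mean(0).round(3))
objs=dict(barA=(.424,-.31),barB=(.428,-.18),valA=(.385,.32),valB=(.432,.179),disc=(.421,.058))
for k,(x,y) in objs.items():
    for n,P,im,c in C:
        m=(np.hypot(P[...,0]-x,P[...,1]-y)<.05)&(P[...,2]>.005)&(P[...,2]<.06)
        p=P[m]; r=cv2.minAreaRect((p[:,:2]*1000).astype(np.float32))
        t=p[p[:,2]>np.percentile(p[:,2],60)]
        ev,V=np.linalg.eigh(np.cov(p[:,:2].T)); 
        g=im[m].mean(1); dk=p[g<np.median(g)].mean(0)-p[g>=np.median(g)].mean(0)
        print(k,n,len(p),'c',np.round(r[0]),'sz',np.round(r[1]),'ang',round(r[2]),'pca',np.degrees(np.arctan2(V[1,1],V[0,1])).round(),'zmax',p[:,2].max().round(3),'topmean',t.mean(0).round(3),'dark',dk[:2].round(3))
for n,P,im,c in C:
    for k,(x,y) in dict(disc=(.625,.203),bar=(.637,-.009),valve=(.613,-.213)).items():
        m=(abs(P[...,0]-x-.03)<.13)&(abs(P[...,1]-y)<.105)&(P[...,2]>.024)&(P[...,2]<.036)
        p=P[m]; r=cv2.minAreaRect((p[:,:2]*1000).astype(np.float32)); print(k,n,len(p),np.round(r[0]),np.round(r[1]),round(r[2],1))
    # jar & other tall things
    m=(P[...,0]>.2)&(P[...,0]<.56)&(P[...,1]>-.5)&(P[...,1]<.45)&(P[...,2]>.035)&(P[...,2]<.12)
    p=P[m]; print('tall',n,len(p),p.min(0).round(3),p.max(0).round(3),np.median(p,0).round(3))
E
```

```text
scene bar_stone_a 0.57 84 [ 0.432 -0.306  0.015]
scene bar_stone_a 0.44 64 [ 0.437 -0.171  0.016]
side bar_stone_a 0.72 260 [ 0.421 -0.315  0.017]
side bar_stone_a 0.62 262 [0.52  0.477 0.005]
side bar_stone_a 0.55 169 [ 0.426 -0.186  0.018]
barA scene 85 c [ 430. -309.] sz [42. 67.] ang 47 pca 114.0 zmax 0.023 topmean [ 0.43  -0.309  0.02 ] dark [0.005 0.009]
barA side 285 c [ 421. -309.] sz [22. 63.] ang 19 pca 112.0 zmax 0.023 topmean [ 0.424 -0.316  0.02 ] dark [-0.002 -0.011]
barB scene 64 c [ 435. -177.] sz [57. 26.] ang 52 pca 61.0 zmax 0.023 topmean [ 0.433 -0.179  0.021] dark [0.004 0.003]
barB side 196 c [ 428. -179.] sz [63. 20.] ang 66 pca 65.0 zmax 0.024 topmean [ 0.426 -0.187  0.021] dark [ 0.001 -0.012]
valA scene 96 c [393. 328.] sz [21. 61.] ang 15 pca 100.0 zmax 0.023 topmean [0.396 0.321 0.019] dark [-0.004  0.016]
valA side 77 c [400. 319.] sz [52. 51.] ang 3 pca 105.0 zmax 0.021 topmean [0.388 0.318 0.019] dark [-0.006  0.007]
valB scene 90 c [439. 186.] sz [21. 49.] ang 40 pca 129.0 zmax 0.023 topmean [0.437 0.184 0.019] dark [-0.011  0.015]
valB side 91 c [430. 179.] sz [21. 52.] ang 31 pca 131.0 zmax 0.023 topmean [0.43  0.178 0.02 ] dark [-0.007  0.001]
disc scene 168 c [432.  57.] sz [52. 63.] ang 66 pca 77.0 zmax 0.028 topmean [0.427 0.061 0.02 ] dark [0.003 0.005]
disc side 264 c [419.  56.] sz [49. 49.] ang 32 pca 71.0 zmax 0.03 topmean [0.419 0.055 0.019] dark [-0.002 -0.019]
disc scene 1180 [661. 205.] [164. 177.] 4.3
bar scene 937 [672.  -6.] [164. 176.] 3.4
valve scene 718 [ 648. -212.] [179. 162.] 87.6
tall scene 515 [ 0.291 -0.5    0.035] [ 0.56  -0.127  0.067] [ 0.472 -0.453  0.053]
disc side 905 [657. 203.] [163. 176.] 4.3
bar side 1297 [667.  -8.] [164. 173.] 3.1
valve side 1911 [ 643. -213.] [172. 161.] 87.4
tall side 738 [ 0.286 -0.485  0.035] [ 0.56  -0.13   0.059] [ 0.324 -0.176  0.054]
```

```bash
cat >> h.py <<'E'
def plan(x,y,z,yaw,n=2,start=None):
    s=bot.sense(); p=np.array(s['position']); y0=s['eef_rot'][2]
    if start: p=np.array(start[:3]); y0=start[3]
    dyaw=(yaw-y0+180)%360-180; D=(np.array([x,y,z])-p)/n
    print('q7',round(s['qpos'][6]),'t',s['time'],'from',p.round(4),round(y0,2))
    for i in range(n):
        a=np.radians(y0+dyaw*i/n); 
        print('dx %.2f dy %.2f dz %.2f spin %.1f'%(100*(D[0]*np.cos(a)+D[1]*np.sin(a)),100*(D[0]*np.sin(a)-D[1]*np.cos(a)),-100*D[2],-dyaw/n))
E
python3 -c "
from h import *
plan(.385,.32,.16,102)"
```

```text
q7 -4 t 1.2 from [0.2696 0.6188 0.2055] 156.46
dx -11.26 dy -11.39 dz 2.27 spin 27.2
dx -15.22 dy -4.98 dz 2.27 spin 27.2
```

Request:
{"api": "arm_command", "payload": {
  "increments": [
    {"dx":-11.3,"dy":-11.4,"dz":2.3,"spin":27,"fingers":0},
    {"dx":-11.3,"dy":-11.4,"dz":2.3,"spin":27,"fingers":0},
    {"dx":-11.3,"dy":-11.4,"dz":2.3,"spin":27,"fingers":0},
    {"dx":-11.3,"dy":-11.4,"dz":2.3,"spin":27,"fingers":0}
  ]
}}

```text
time: 1.6
position: [0.33, 0.464, 0.1821]
eef_rot: [-179.9, 0.1, 128.9]
force: [0.0, -0.8, -0.2]
gripper_width: 0.0656
gripper_force: 0.0
```

Request:
{"api": "arm_command", "payload": {
  "increments": [
    {"dx":-15.2,"dy":-5,"dz":2.3,"spin":27,"fingers":0},
    {"dx":-15.2,"dy":-5,"dz":2.3,"spin":27,"fingers":0},
    {"dx":-15.2,"dy":-5,"dz":2.3,"spin":27,"fingers":0},
    {"dx":-15.2,"dy":-5,"dz":2.3,"spin":27,"fingers":0},
    {"dx":-15.2,"dy":-5,"dz":2.3,"spin":27,"fingers":0}
  ]
}}

```text
time: 2.1
position: [0.3863, 0.3187, 0.1596]
eef_rot: [180.0, -0.0, 102.4]
force: [-0.3, 1.0, -0.8]
gripper_width: 0.0471
gripper_force: 0.0
```

```bash
cat >> h.py <<'E'
def look(x,y,q,fn,rad=.05,view=True):
    s=bot.sense(); print('tcp',np.round(s['position'],4),np.round(s['eef_rot'],2),'w',round(s['gripper_width'],4),'q7',round(s['qpos'][6]))
    c,f,im,d=shot('wrist',fn); P=cloud(c,f,d); P[d==0]=np.nan
    m=(np.hypot(P[...,0]-x,P[...,1]-y)<rad)&(P[...,2]>.004)&(P[...,2]<.04)
    p=P[m]; print('n',len(p))
    if len(p)>20:
        r=cv2.minAreaRect((p[:,:2]*1000).astype(np.float32)); t=p[p[:,2]>.015]
        r2=cv2.minAreaRect((t[:,:2]*1000).astype(np.float32))
        print('all',np.round(r,1) if 0 else r,'\ntop',r2,'zmax',p[:,2].max().round(4),'top mean',t.mean(0).round(4))
    for g in bot.mark_of('wrist',q)[:3]: print(q,round(g['score'],2),w(c,g['position']).round(4))
E
python3 -c "
from h import *
look(.388,.32,'valve_a','w1.png')"
```

```text
tcp [0.3863 0.3187 0.1596] [179.99  -0.   102.35] w 0.0471 q7 -30
n 490
all ((389.2869873046875, 321.34429931640625), (19.943370819091797, 51.7774658203125), 4.027767181396484) 
top ((389.4822998046875, 321.3482360839844), (18.398895263671875, 28.191091537475586), 3.687347650527954) zmax 0.0215 top mean [0.3892 0.3217 0.0185]
valve_a 0.78 [0.4307 0.1813 0.0108]
valve_a 0.77 [0.3923 0.3245 0.0098]
```

View pics/w1.png

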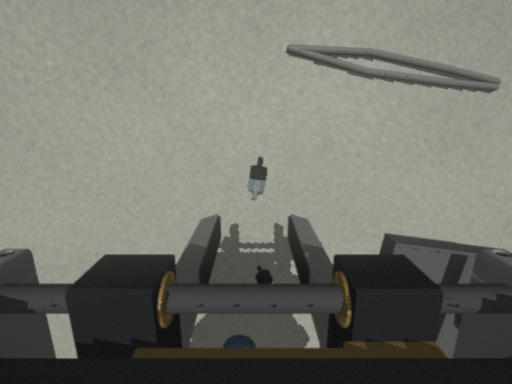

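The wrist view shows valve A at (258,180), black half up-image, with valve B between the fingers at (264,275). Its footprint measures 20 x 52 mm, as it should. I'll pick it up.

Request:
{"api": "arm_command", "payload": {
  "increments": [
    {"dx":0.2,"dy":0.35,"dz":5,"spin":8.4,"fingers":0},
    {"dx":0.2,"dy":0.35,"dz":10,"spin":8.4,"fingers":0},
    {"dx":0.2,"dy":0.35,"dz":14,"spin":8.4,"fingers":0},
    {"dx":0.2,"dy":0.35,"dz":15.4,"spin":8.4,"fingers":0},
    {"dx":0.2,"dy":0.35,"dz":15.4,"spin":8.4,"fingers":0}
  ],
  "force": 12
}}

```text
time: 2.7
position: [0.3876, 0.3231, 0.0042]
eef_rot: [-179.9, 0.1, 94.2]
force: [0.1, 0.1, 0.7]
gripper_width: 0.0471
gripper_force: 0.0
```

Request:
{"api": "arm_command", "payload": {
  "increments": [
    {"dz":0,"fingers":-1},
    {"dz":0,"fingers":-1},
    {"dz":0,"fingers":-1},
    {"dz":0,"fingers":-1},
    {"dz":0,"fingers":-1}
  ]
}}

```text
$.increments[0]: bad value
```

Request:
{"api": "arm_command", "payload": {
  "increments": [
    {"dz":-1,"fingers":-1},
    {"dz":-4,"fingers":-1},
    {"dz":-8,"fingers":-1},
    {"dz":-12,"fingers":-1},
    {"dz":-12,"fingers":-1}
  ]
}}

```text
$.increments[0]: bad value
```

```bash
python3 -c "
from h import *
s=bot.sense();print(s['gripper_width'],s['gripper_force'],s['position'])
plan(.612,-.253,.125,-2.5,n=3)
c,f,im,d=shot('wrist','w2.png')"
```

```text
0.04713722553243137 0.0 [0.3875831  0.32311371 0.00422395]
q7 -30 t 2.7 from [0.3876 0.3231 0.0042] 94.19
dx -19.70 dy 6.06 dz -4.03 spin 32.2
dx -13.43 dy 15.63 dz -4.03 spin 32.2
dx -3.03 dy 20.39 dz -4.03 spin 32.2
```

View pics/w2.png

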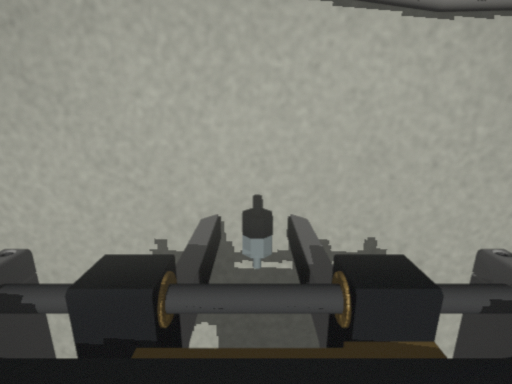

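The valve sits between the open fingers at (257,230), centred. The close was refused, probably because fields were missing, so I'll send every field.

Request:
{"api": "arm_command", "payload": {
  "increments": [
    {"dx":0,"dy":0,"dz":0,"spin":0,"fingers":-1},
    {"dx":0,"dy":0,"dz":0,"spin":0,"fingers":-1},
    {"dx":0,"dy":0,"dz":0,"spin":0,"fingers":-1},
    {"dx":0,"dy":0,"dz":0,"spin":0,"fingers":-1},
    {"dx":0,"dy":0,"dz":0,"spin":0,"fingers":-1}
  ]
}}

```text
time: 3.25
position: [0.389, 0.3233, 0.0063]
eef_rot: [180.0, -0.1, 94.1]
force: [-2.4, -0.9, 11.1]
gripper_width: 0.0196
gripper_force: 12.0
```

Request:
{"api": "arm_command", "payload": {
  "increments": [
    {"dx":0,"dy":0,"dz":0,"spin":0,"fingers":-1},
    {"dx":0,"dy":0,"dz":-4,"spin":0,"fingers":-1},
    {"dx":0,"dy":0,"dz":-8,"spin":0,"fingers":-1},
    {"dx":0,"dy":0,"dz":-12,"spin":0,"fingers":-1},
    {"dx":0,"dy":0,"dz":-12,"spin":0,"fingers":-1}
  ]
}}

```text
time: 3.75
position: [0.3905, 0.3245, 0.1303]
eef_rot: [179.7, -0.3, 94.0]
force: [0.2, 0.3, -0.7]
gripper_width: 0.0198
gripper_force: 12.0
```

```bash
python3 -c "
from h import *
s=bot.sense();print(s['gripper_width'],s['gripper_force'],s['position'])
plan(.612,-.253,.125,-2.5,n=3)"
```

```text
0.019779028095632405 12.000012117787264 [0.39053265 0.32451698 0.13030042]
q7 -36 t 3.75 from [0.3905 0.3245 0.1303] 94.04
dx -19.72 dy 6.01 dz 0.18 spin 32.2
dx -13.49 dy 15.59 dz 0.18 spin 32.2
dx -3.12 dy 20.38 dz 0.18 spin 32.2
```

Request:
{"api": "arm_command", "payload": {
  "increments": [
    {"dx":-19.7,"dy":6,"dz":0,"spin":32,"fingers":-1},
    {"dx":-19.7,"dy":6,"dz":0,"spin":32,"fingers":-1},
    {"dx":-19.7,"dy":6,"dz":0,"spin":32,"fingers":-1},
    {"dx":-19.7,"dy":6,"dz":0,"spin":32,"fingers":-1},
    {"dx":-19.7,"dy":6,"dz":0,"spin":32,"fingers":-1}
  ]
}}

```text
time: 4.25
position: [0.4636, 0.1251, 0.1257]
eef_rot: [179.9, 0.0, 61.5]
force: [0.5, 0.9, 0.0]
gripper_width: 0.0198
gripper_force: 12.0
```

Request:
{"api": "arm_command", "payload": {
  "increments": [
    {"dx":-13.5,"dy":15.6,"dz":0,"spin":32,"fingers":-1},
    {"dx":-13.5,"dy":15.6,"dz":0,"spin":32,"fingers":-1},
    {"dx":-13.5,"dy":15.6,"dz":0,"spin":32,"fingers":-1},
    {"dx":-13.5,"dy":15.6,"dz":0,"spin":32,"fingers":-1},
    {"dx":-13.5,"dy":15.6,"dz":0,"spin":32,"fingers":-1}
  ]
}}

```text
time: 4.75
position: [0.538, -0.0676, 0.1257]
eef_rot: [179.8, 0.0, 29.5]
force: [-0.1, -0.4, -0.3]
gripper_width: 0.0196
gripper_force: 12.0
```

Request:
{"api": "arm_command", "payload": {
  "increments": [
    {"dx":-3.1,"dy":20.4,"dz":0,"spin":32,"fingers":-1},
    {"dx":-3.1,"dy":20.4,"dz":0,"spin":32,"fingers":-1},
    {"dx":-3.1,"dy":20.4,"dz":0,"spin":32,"fingers":-1},
    {"dx":-3.1,"dy":20.4,"dz":0,"spin":32,"fingers":-1},
    {"dx":-3.1,"dy":20.4,"dz":0,"spin":32,"fingers":-1}
  ]
}}

```text
time: 5.25
position: [0.6124, -0.2594, 0.1251]
eef_rot: [179.8, 0.0, -2.4]
force: [-1.1, 0.4, -0.1]
gripper_width: 0.0197
gripper_force: 12.0
```

```bash
cat >> h.py <<'E'
def tray(x,y):
    c,f,im,d=shot('wrist'); P=cloud(c,f,d); P[d==0]=np.nan
    fl=(abs(P[...,0]-x)<.06)&(abs(P[...,1]-y)<.1)&(P[...,2]>-.003)&(P[...,2]<.012)
    rim=(abs(P[...,0]-x-.03)<.13)&(abs(P[...,1]-y)<.1)&(P[...,2]>.025)&(P[...,2]<.035)
    for n,m in(('floor',fl),('rim',rim)):
        p=P[m]
        if len(p)>50: print(n,len(p),cv2.minAreaRect((p[:,:2]*1000).astype(np.float32)),np.median(p[:,2]).round(4),'lo',p.min(0).round(3),'hi',p.max(0).round(3))
    return c,im
E
python3 -c "
from h import *
s=bot.sense();print(s['gripper_width'],s['gripper_force'],s['position'],s['eef_rot'],s['qpos'][6])
c,im=tray(.614,-.213); cv2.imwrite('pics/w3.png',im)
plan(.612,-.253,.125,-2.5,n=1)"
```

```text
0.01968293025578636 12.000433078792412 [ 0.61242924 -0.25944815  0.1250999 ] [ 1.79817186e+02  2.07648149e-02 -2.38171886e+00] -49.49762044673975
floor 11581 ((613.9197387695312, -212.9934844970703), (199.9851531982422, 119.76878356933594), 89.99230194091797) 0.0035 lo [ 0.554 -0.313 -0.003] hi [ 0.674 -0.113  0.012]
rim 12538 ((645.092041015625, -212.4518585205078), (168.4308319091797, 160.50209045410156), 87.37970733642578) 0.0296 lo [ 0.565 -0.3    0.025] hi [ 0.729 -0.125  0.035]
q7 -49 t 5.3 from [ 0.6121 -0.2576  0.1248] -2.14
dx -0.03 dy -0.46 dz -0.02 spin 0.4
```

View pics/w3.png

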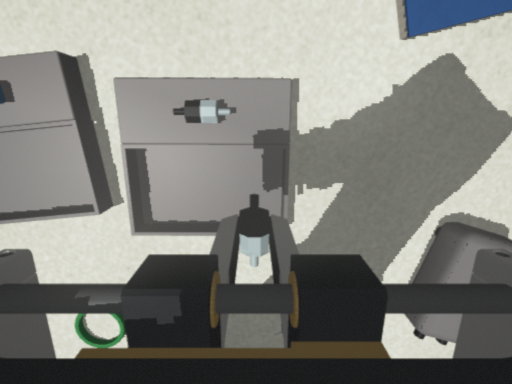

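The wrist view shows the valve tray with its valve sample at (205,110), matching the part held at (254,235). The tray rim measures 168 x 160 mm. I'll lower it at local y of about -38 mm.

Request:
{"api": "arm_command", "payload": {
  "increments": [
    {"dx":0,"dy":-0.8,"dz":3,"spin":0,"fingers":-1},
    {"dx":0,"dy":-0.8,"dz":7,"spin":0,"fingers":-1},
    {"dx":0,"dy":-0.8,"dz":10,"spin":0,"fingers":-1},
    {"dx":0,"dy":-0.8,"dz":11,"spin":0,"fingers":-1},
    {"dx":0,"dy":-0.8,"dz":11.3,"spin":0,"fingers":-1}
  ]
}}

```text
time: 5.8
position: [0.6122, -0.2447, 0.0119]
eef_rot: [-180.0, 0.1, -1.8]
force: [0.4, -0.7, -0.2]
gripper_width: 0.02
gripper_force: 12.0
```

Request:
{"api": "arm_command", "payload": {
  "increments": [
    {"dx":0,"dy":0,"dz":0.1,"spin":0,"fingers":-1},
    {"dx":0,"dy":0,"dz":0.1,"spin":0,"fingers":-1},
    {"dx":0,"dy":0,"dz":0.1,"spin":0,"fingers":-0.2},
    {"dx":0,"dy":0,"dz":0.1,"spin":0,"fingers":-0.2},
    {"dx":0,"dy":0,"dz":0.1,"spin":0,"fingers":-0.2}
  ]
}}

```text
time: 6.3
position: [0.6129, -0.246, 0.012]
eef_rot: [180.0, -0.0, -1.9]
force: [-0.9, 0.4, 0.1]
gripper_width: 0.0368
gripper_force: 0.0
```

Request:
{"api": "arm_command", "payload": {
  "increments": [
    {"dx":0,"dy":0,"dz":-2,"spin":0,"fingers":-0.2},
    {"dx":0,"dy":0,"dz":-6,"spin":0,"fingers":-0.2},
    {"dx":0,"dy":0,"dz":-11,"spin":0,"fingers":-0.2},
    {"dx":0,"dy":0,"dz":-14,"spin":0,"fingers":-0.2}
  ]
}}

```text
time: 6.7
position: [0.6131, -0.2469, 0.155]
eef_rot: [180.0, -0.1, -2.0]
force: [0.4, -0.2, -0.1]
gripper_width: 0.0378
gripper_force: 0.0
```

```bash
python3 -c "
from h import *
look(.612,-.25,'valve_a','w4.png')
plan(.43,.180,.155,40,n=3); plan(.427,-.184,.155,65,n=2)"
```

```text
tcp [ 0.6131 -0.2469  0.155 ] [ 1.7995e+02 -1.4000e-01 -1.9800e+00] w 0.0378 q7 -51
n 2403
all ((612.5590209960938, -248.3009033203125), (94.20777130126953, 97.79286193847656), 88.07745361328125) 
top ((611.43896484375, -262.25537109375), (66.49324035644531, 98.5177993774414), 85.24532318115234) zmax 0.0314 top mean [ 0.6057 -0.2572  0.0241]
valve_a 0.87 [ 0.6164 -0.245   0.0123]
q7 -51 t 6.8 from [ 0.6144 -0.2472  0.156 ] -1.96
dx -6.63 dy -14.02 dz 0.03 spin -14.0
dx -3.04 dy -15.21 dz 0.03 spin -14.0
dx 0.72 dy -15.49 dz 0.03 spin -14.0
q7 -51 t 6.8 from [ 0.6144 -0.2472  0.156 ] -1.96
dx -9.47 dy -2.84 dz 0.05 spin -33.5
dx -6.34 dy -7.59 dz 0.05 spin -33.5
```

View pics/w4.png

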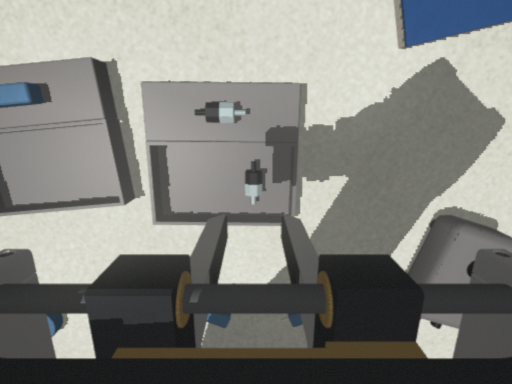

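Valve A lies flat in its bin at (254,182) in the picture. Bar B is next.

Request:
{"api": "arm_command", "payload": {
  "increments": [
    {"dx":-9.5,"dy":-2.8,"dz":0,"spin":-33.5,"fingers":0},
    {"dx":-9.5,"dy":-2.8,"dz":0,"spin":-33.5,"fingers":0},
    {"dx":-9.5,"dy":-2.8,"dz":0,"spin":-33.5,"fingers":0},
    {"dx":-9.5,"dy":-2.8,"dz":0,"spin":-33.5,"fingers":0}
  ]
}}

```text
time: 7.2
position: [0.5174, -0.2138, 0.1513]
eef_rot: [-179.9, -0.0, 31.9]
force: [0.6, 0.3, 1.1]
gripper_width: 0.0472
gripper_force: 0.0
```

Request:
{"api": "arm_command", "payload": {
  "increments": [
    {"dx":-6.3,"dy":-7.6,"dz":0,"spin":-33.5,"fingers":0},
    {"dx":-6.3,"dy":-7.6,"dz":0,"spin":-33.5,"fingers":0},
    {"dx":-6.3,"dy":-7.6,"dz":0,"spin":-33.5,"fingers":0},
    {"dx":-6.3,"dy":-7.6,"dz":0,"spin":-33.5,"fingers":0},
    {"dx":-6.3,"dy":-7.6,"dz":0,"spin":-33.5,"fingers":0}
  ]
}}

```text
time: 7.7
position: [0.4249, -0.1827, 0.1514]
eef_rot: [180.0, -0.0, 65.2]
force: [0.1, 0.2, 0.1]
gripper_width: 0.0471
gripper_force: 0.0
```

```bash
python3 -c "
from h import *
look(.428,-.182,'bar_stone_a','w5.png')"
```

```text
tcp [ 0.4249 -0.1827  0.1514] [ 1.7999e+02 -4.0000e-02  6.5220e+01] w 0.0471 q7 0
n 769
all ((430.1930236816406, -176.92111206054688), (61.2943229675293, 19.8536376953125), 65.84333038330078) 
top ((427.7668762207031, -182.3304901123047), (49.43724060058594, 19.8536376953125), 65.84333038330078) zmax 0.0222 top mean [ 0.4284 -0.1812  0.0193]
bar_stone_a 0.72 [ 0.4261 -0.1836  0.0105]
bar_stone_a 0.69 [ 0.4213 -0.3121  0.0108]
```

Request:
{"api": "arm_command", "payload": {
  "increments": [
    {"dx":0.15,"dy":0.25,"dz":5,"spin":-0.6,"fingers":0},
    {"dx":0.15,"dy":0.25,"dz":9.5,"spin":-0.6,"fingers":0},
    {"dx":0.15,"dy":0.25,"dz":13,"spin":-0.6,"fingers":0},
    {"dx":0.15,"dy":0.25,"dz":14.3,"spin":-0.6,"fingers":0},
    {"dx":0.15,"dy":0.25,"dz":14.3,"spin":-0.6,"fingers":0}
  ],
  "force": 15
}}

```text
time: 8.3
position: [0.4269, -0.183, 0.0073]
eef_rot: [-179.8, 0.1, 65.5]
force: [-0.2, -0.1, 0.8]
gripper_width: 0.0472
gripper_force: 0.0
```

Request:
{"api": "arm_command", "payload": {
  "increments": [
    {"dx":0,"dy":0,"dz":0,"spin":0,"fingers":-1},
    {"dx":0,"dy":0,"dz":0,"spin":0,"fingers":-1},
    {"dx":0,"dy":0,"dz":0,"spin":0,"fingers":-1},
    {"dx":0,"dy":0,"dz":0,"spin":0,"fingers":-1},
    {"dx":0,"dy":0,"dz":0,"spin":0,"fingers":-1}
  ]
}}

```text
time: 8.8
position: [0.4288, -0.1826, 0.0094]
eef_rot: [179.9, -0.1, 65.7]
force: [-1.8, 1.2, 13.3]
gripper_width: 0.0197
gripper_force: 15.0
```

Request:
{"api": "arm_command", "payload": {
  "increments": [
    {"dx":0,"dy":0,"dz":0,"spin":0,"fingers":-1},
    {"dx":0,"dy":0,"dz":-4,"spin":0,"fingers":-1},
    {"dx":0,"dy":0,"dz":-8,"spin":0,"fingers":-1},
    {"dx":0,"dy":0,"dz":-12,"spin":0,"fingers":-1},
    {"dx":0,"dy":0,"dz":-12,"spin":0,"fingers":-1}
  ]
}}

```text
time: 9.3
position: [0.4303, -0.1834, 0.1328]
eef_rot: [179.6, -0.2, 65.6]
force: [0.5, -0.4, -2.2]
gripper_width: 0.0197
gripper_force: 15.0
```

```bash
python3 -c "
from h import *
plan(.636,-.048,.125,3,n=2)"
```

```text
q7 3 t 9.3 from [ 0.4303 -0.1834  0.1328] 65.64
dx 10.41 dy 6.58 dz 0.39 spin 31.3
dx 12.31 dy 0.21 dz 0.39 spin 31.3
```

Request:
{"api": "arm_command", "payload": {
  "increments": [
    {"dx":10.2,"dy":6.5,"dz":0,"spin":31.3,"fingers":-1},
    {"dx":10.2,"dy":6.5,"dz":0,"spin":31.3,"fingers":-1},
    {"dx":10.2,"dy":6.5,"dz":0,"spin":31.3,"fingers":-1},
    {"dx":10.2,"dy":6.5,"dz":0,"spin":31.3,"fingers":-1}
  ]
}}

```text
time: 9.7
position: [0.5317, -0.114, 0.1279]
eef_rot: [180.0, 0.0, 34.3]
force: [0.0, -0.2, -0.6]
gripper_width: 0.0199
gripper_force: 15.0
```

Request:
{"api": "arm_command", "payload": {
  "increments": [
    {"dx":12.1,"dy":0.2,"dz":0.4,"spin":31.3,"fingers":-1},
    {"dx":12.1,"dy":0.2,"dz":0.4,"spin":31.3,"fingers":-1},
    {"dx":12.1,"dy":0.2,"dz":0.4,"spin":31.3,"fingers":-1},
    {"dx":12.1,"dy":0.2,"dz":0.4,"spin":31.3,"fingers":-1},
    {"dx":12.1,"dy":0.2,"dz":0.4,"spin":31.3,"fingers":-1}
  ]
}}

```text
time: 10.2
position: [0.6302, -0.0494, 0.1236]
eef_rot: [179.9, 0.1, 3.0]
force: [0.5, 0.3, -1.0]
gripper_width: 0.0196
gripper_force: 15.0
```

```bash
python3 -c "
from h import *
c,im=tray(.638,-.008); cv2.imwrite('pics/w6.png',im)
plan(.634,-.048,.0145,3,n=1)"
```

```text
floor 12003 ((638.0430297851562, -8.011955261230469), (119.73875427246094, 199.97378540039062), 0.011922535486519337) 0.0035 lo [ 0.578 -0.108 -0.003] hi [0.698 0.092 0.012]
rim 12649 ((669.3472290039062, -6.8025054931640625), (159.67428588867188, 168.56204223632812), 3.102956533432007) 0.0295 lo [ 0.586 -0.095  0.025] hi [0.753 0.081 0.032]
q7 -61 t 10.25 from [ 0.6299 -0.0499  0.1239] 3.19
dx 0.42 dy -0.17 dz 10.94 spin 0.2
```

View pics/w6.png

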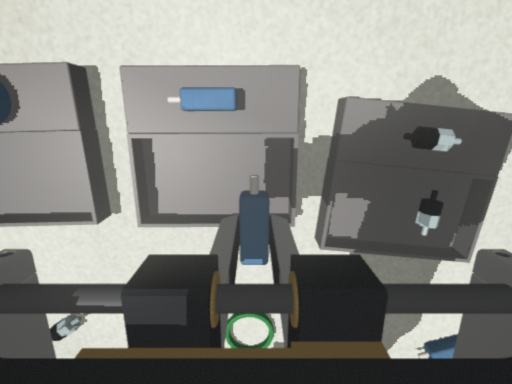

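The bar is held at (254,230) over the tray whose bar sample is at (207,99). The tray rim measures 160 x 169 mm, as expected. I'll lower it.

Request:
{"api": "arm_command", "payload": {
  "increments": [
    {"dx":0.4,"dy":-0.2,"dz":3,"spin":0,"fingers":-1},
    {"dx":0.4,"dy":-0.2,"dz":7,"spin":0,"fingers":-1},
    {"dx":0.4,"dy":-0.2,"dz":9.5,"spin":0,"fingers":-1},
    {"dx":0.4,"dy":-0.2,"dz":10.5,"spin":0,"fingers":-1},
    {"dx":0.4,"dy":-0.2,"dz":10.9,"spin":0,"fingers":-1}
  ]
}}

```text
time: 10.75
position: [0.6337, -0.0482, 0.0152]
eef_rot: [-180.0, 0.0, 3.1]
force: [-0.2, 0.2, 0.9]
gripper_width: 0.0196
gripper_force: 15.0
```

Request:
{"api": "arm_command", "payload": {
  "increments": [
    {"dx":0,"dy":0,"dz":0.1,"spin":0,"fingers":-1},
    {"dx":0,"dy":0,"dz":0.1,"spin":0,"fingers":-1},
    {"dx":0,"dy":0,"dz":0.1,"spin":0,"fingers":-0.2},
    {"dx":0,"dy":0,"dz":0.1,"spin":0,"fingers":-0.2},
    {"dx":0,"dy":0,"dz":0.1,"spin":0,"fingers":-0.2}
  ]
}}

```text
time: 11.25
position: [0.6344, -0.0476, 0.0149]
eef_rot: [-180.0, -0.0, 3.1]
force: [0.1, 0.5, -0.5]
gripper_width: 0.0372
gripper_force: 0.0
```

Request:
{"api": "arm_command", "payload": {
  "increments": [
    {"dx":0,"dy":0,"dz":-2,"spin":0,"fingers":-0.2},
    {"dx":0,"dy":0,"dz":-6,"spin":0,"fingers":-0.2},
    {"dx":0,"dy":0,"dz":-11,"spin":0,"fingers":-0.2},
    {"dx":0,"dy":0,"dz":-14,"spin":0,"fingers":-0.2}
  ]
}}

```text
time: 11.65
position: [0.6349, -0.0483, 0.1578]
eef_rot: [180.0, -0.1, 3.0]
force: [1.0, 0.1, -0.4]
gripper_width: 0.0378
gripper_force: 0.0
```

```bash
python3 -c "
from h import *
bot.get_image('wrist'); c,_=K('wrist')
for g in bot.mark_of('wrist','bar_stone_a'): print(round(g['score'],2),w(c,g['position']).round(4))
plan(.421,-.312,.155,110,n=3)"
```

```text
0.68 [ 0.4243 -0.3152  0.0159]
0.57 [ 0.6314 -0.0485  0.0165]
q7 -63 t 11.75 from [ 0.6362 -0.0481  0.1588] 3.06
dx -7.63 dy 8.40 dz 0.13 spin -35.6
dx -11.10 dy 2.38 dz 0.13 spin -35.6
dx -10.40 dy -4.54 dz 0.13 spin -35.6
```

Request:
{"api": "arm_command", "payload": {
  "increments": [
    {"dx":-7.6,"dy":8.4,"dz":0.1,"spin":-35.6,"fingers":0},
    {"dx":-7.6,"dy":8.4,"dz":0.1,"spin":-35.6,"fingers":0},
    {"dx":-7.6,"dy":8.4,"dz":0.1,"spin":-35.6,"fingers":0},
    {"dx":-7.6,"dy":8.4,"dz":0.1,"spin":-35.6,"fingers":0},
    {"dx":-7.6,"dy":8.4,"dz":0.1,"spin":-35.6,"fingers":0}
  ]
}}

```text
time: 12.25
position: [0.5624, -0.136, 0.1534]
eef_rot: [-180.0, -0.0, 38.8]
force: [0.3, 0.3, -0.2]
gripper_width: 0.0471
gripper_force: 0.0
```

Request:
{"api": "arm_command", "payload": {
  "increments": [
    {"dx":-11.1,"dy":2.4,"dz":0.1,"spin":-35.6,"fingers":0},
    {"dx":-11.1,"dy":2.4,"dz":0.1,"spin":-35.6,"fingers":0},
    {"dx":-11.1,"dy":2.4,"dz":0.1,"spin":-35.6,"fingers":0},
    {"dx":-11.1,"dy":2.4,"dz":0.1,"spin":-35.6,"fingers":0},
    {"dx":-11.1,"dy":2.4,"dz":0.1,"spin":-35.6,"fingers":0}
  ]
}}

```text
time: 12.75
position: [0.491, -0.2237, 0.1523]
eef_rot: [-180.0, -0.0, 74.2]
force: [0.3, -0.1, -0.1]
gripper_width: 0.0468
gripper_force: 0.0
```

Request:
{"api": "arm_command", "payload": {
  "increments": [
    {"dx":-10.4,"dy":-4.5,"dz":0.2,"spin":-35.6,"fingers":0},
    {"dx":-10.4,"dy":-4.5,"dz":0.2,"spin":-35.6,"fingers":0},
    {"dx":-10.4,"dy":-4.5,"dz":0.2,"spin":-35.6,"fingers":0},
    {"dx":-10.4,"dy":-4.5,"dz":0.2,"spin":-35.6,"fingers":0},
    {"dx":-10.4,"dy":-4.5,"dz":0.2,"spin":-35.6,"fingers":0}
  ]
}}

```text
time: 13.25
position: [0.4196, -0.3116, 0.1502]
eef_rot: [-180.0, -0.0, 109.8]
force: [1.1, -0.1, -0.2]
gripper_width: 0.0469
gripper_force: 0.0
```

```bash
python3 -c "
from h import *
look(.422,-.312,'bar_stone_a','w7.png')
plan(.421,-.312,.008,110,n=1)"
```

```text
tcp [ 0.4196 -0.3116  0.1502] [-1.7999e+02 -3.0000e-02  1.0979e+02] w 0.0469 q7 60
n 759
all ((421.8936462402344, -307.78607177734375), (18.98643684387207, 61.614891052246094), 20.011398315429688) 
top ((423.86083984375, -313.4709777832031), (18.923603057861328, 49.650840759277344), 20.326759338378906) zmax 0.0217 top mean [ 0.4236 -0.3124  0.0193]
bar_stone_a 0.93 [ 0.4214 -0.3129  0.0109]
q7 60 t 13.35 from [ 0.4199 -0.3112  0.1501] 109.62
dx -0.11 dy 0.08 dz 14.21 spin -0.4
```

Request:
{"api": "arm_command", "payload": {
  "increments": [
    {"dx":-0.3,"dy":0.3,"dz":5,"spin":-0.5,"fingers":0},
    {"dx":-0.3,"dy":0.3,"dz":9.5,"spin":-0.5,"fingers":0},
    {"dx":-0.3,"dy":0.3,"dz":13,"spin":-0.5,"fingers":0},
    {"dx":-0.3,"dy":0.3,"dz":14,"spin":-0.5,"fingers":0},
    {"dx":-0.3,"dy":0.3,"dz":14,"spin":-0.5,"fingers":0}
  ]
}}

```text
time: 13.85
position: [0.4229, -0.313, 0.0096]
eef_rot: [-179.9, -0.1, 110.2]
force: [-0.1, -0.2, 0.6]
gripper_width: 0.0469
gripper_force: 0.0
```

Request:
{"api": "arm_command", "payload": {
  "increments": [
    {"dx":0,"dy":0,"dz":0,"spin":0,"fingers":-1},
    {"dx":0,"dy":0,"dz":0,"spin":0,"fingers":-1},
    {"dx":0,"dy":0,"dz":0,"spin":0,"fingers":-1},
    {"dx":0,"dy":0,"dz":0,"spin":0,"fingers":-1},
    {"dx":0,"dy":0,"dz":0,"spin":0,"fingers":-1}
  ]
}}

```text
time: 14.35
position: [0.4241, -0.3136, 0.0115]
eef_rot: [179.9, 0.1, 110.4]
force: [-0.9, 1.8, 11.4]
gripper_width: 0.0198
gripper_force: 15.0
```

Request:
{"api": "arm_command", "payload": {
  "increments": [
    {"dx":0,"dy":0,"dz":0,"spin":0,"fingers":-1},
    {"dx":0,"dy":0,"dz":-4,"spin":0,"fingers":-1},
    {"dx":0,"dy":0,"dz":-8,"spin":0,"fingers":-1},
    {"dx":0,"dy":0,"dz":-12,"spin":0,"fingers":-1},
    {"dx":0,"dy":0,"dz":-12,"spin":0,"fingers":-1}
  ]
}}

```text
time: 14.85
position: [0.4255, -0.3149, 0.1353]
eef_rot: [179.7, 0.3, 110.3]
force: [-0.1, -0.5, -1.1]
gripper_width: 0.0194
gripper_force: 15.0
```

```bash
python3 -c "
from h import *
plan(.630,.032,.13,3,n=3)"
```

```text
q7 62 t 14.85 from [ 0.4255 -0.3149  0.1353] 110.31
dx 8.48 dy 10.41 dz 0.18 spin 35.8
dx 12.96 dy 3.49 dz 0.18 spin 35.8
dx 12.56 dy -4.75 dz 0.18 spin 35.8
```

Request:
{"api": "arm_command", "payload": {
  "increments": [
    {"dx":8.5,"dy":10.4,"dz":0.2,"spin":35.8,"fingers":-1},
    {"dx":8.5,"dy":10.4,"dz":0.2,"spin":35.8,"fingers":-1},
    {"dx":8.5,"dy":10.4,"dz":0.2,"spin":35.8,"fingers":-1},
    {"dx":8.5,"dy":10.4,"dz":0.2,"spin":35.8,"fingers":-1},
    {"dx":8.5,"dy":10.4,"dz":0.2,"spin":35.8,"fingers":-1}
  ]
}}

```text
time: 15.35
position: [0.492, -0.1958, 0.1283]
eef_rot: [-180.0, -0.0, 74.4]
force: [-0.4, -0.7, 0.2]
gripper_width: 0.0196
gripper_force: 15.0
```

Request:
{"api": "arm_command", "payload": {
  "increments": [
    {"dx":13,"dy":3.5,"dz":0.2,"spin":35.8,"fingers":-1},
    {"dx":13,"dy":3.5,"dz":0.2,"spin":35.8,"fingers":-1},
    {"dx":13,"dy":3.5,"dz":0.2,"spin":35.8,"fingers":-1},
    {"dx":13,"dy":3.5,"dz":0.2,"spin":35.8,"fingers":-1},
    {"dx":13,"dy":3.5,"dz":0.2,"spin":35.8,"fingers":-1}
  ]
}}

```text
time: 15.85
position: [0.5598, -0.0805, 0.1261]
eef_rot: [180.0, 0.1, 38.7]
force: [-0.7, 0.6, 0.1]
gripper_width: 0.0197
gripper_force: 15.0
```

Request:
{"api": "arm_command", "payload": {
  "increments": [
    {"dx":12.6,"dy":-4.7,"dz":0.2,"spin":35.8,"fingers":-1},
    {"dx":12.6,"dy":-4.7,"dz":0.2,"spin":35.8,"fingers":-1},
    {"dx":12.6,"dy":-4.7,"dz":0.2,"spin":35.8,"fingers":-1},
    {"dx":12.6,"dy":-4.7,"dz":0.2,"spin":35.8,"fingers":-1},
    {"dx":12.6,"dy":-4.7,"dz":0.2,"spin":35.8,"fingers":-1}
  ]
}}

```text
time: 16.35
position: [0.6283, 0.0336, 0.124]
eef_rot: [179.9, 0.0, 2.9]
force: [-0.5, 0.3, -1.6]
gripper_width: 0.0198
gripper_force: 15.0
```

```bash
python3 -c "
from h import *
bot.get_image('wrist')
plan(.631,.032,.016,3,n=1);print(bot.sense()['gripper_width'])"
```

```text
q7 -67 t 16.4 from [0.628  0.0327 0.1242] 3.0
dx 0.30 dy 0.09 dz 10.82 spin -0.0
0.020038018421515823
```

Request:
{"api": "arm_command", "payload": {
  "increments": [
    {"dx":0.3,"dy":0.1,"dz":3,"spin":0,"fingers":-1},
    {"dx":0.3,"dy":0.1,"dz":7,"spin":0,"fingers":-1},
    {"dx":0.3,"dy":0.1,"dz":9.5,"spin":0,"fingers":-1},
    {"dx":0.3,"dy":0.1,"dz":10.5,"spin":0,"fingers":-1},
    {"dx":0.3,"dy":0.1,"dz":10.8,"spin":0,"fingers":-1}
  ]
}}

```text
time: 16.9
position: [0.631, 0.0317, 0.0163]
eef_rot: [180.0, 0.0, 3.0]
force: [-0.2, -0.3, 0.4]
gripper_width: 0.0199
gripper_force: 15.0
```

Request:
{"api": "arm_command", "payload": {
  "increments": [
    {"dx":0,"dy":0,"dz":0.1,"spin":0,"fingers":-1},
    {"dx":0,"dy":0,"dz":0.1,"spin":0,"fingers":-1},
    {"dx":0,"dy":0,"dz":0.1,"spin":0,"fingers":-0.2},
    {"dx":0,"dy":0,"dz":0.1,"spin":0,"fingers":-0.2},
    {"dx":0,"dy":0,"dz":0.1,"spin":0,"fingers":-0.2}
  ]
}}

```text
time: 17.4
position: [0.6318, 0.0333, 0.0159]
eef_rot: [-180.0, -0.0, 3.0]
force: [0.2, 0.1, -0.2]
gripper_width: 0.0366
gripper_force: 0.0
```

Request:
{"api": "arm_command", "payload": {
  "increments": [
    {"dx":0,"dy":0,"dz":-2,"spin":0,"fingers":-0.2},
    {"dx":0,"dy":0,"dz":-6,"spin":0,"fingers":-0.2},
    {"dx":0,"dy":0,"dz":-11,"spin":0,"fingers":-0.2},
    {"dx":0,"dy":0,"dz":-14,"spin":0,"fingers":-0.2}
  ]
}}

```text
time: 17.8
position: [0.6323, 0.0327, 0.1588]
eef_rot: [180.0, -0.1, 2.9]
force: [0.3, -0.3, 0.2]
gripper_width: 0.0373
gripper_force: 0.0
```

```bash
python3 -c "
from h import *
shot('wrist','w8.png'); c,_=K('wrist')
for g in bot.mark_of('wrist','bar_stone_a'): print(round(g['score'],2),w(c,g['position']).round(4))
plan(.420,.057,.155,3,n=1)"
```

```text
0.88 [ 0.6345 -0.0513  0.0167]
0.74 [0.6292 0.034  0.0192]
q7 -69 t 17.9 from [0.6336 0.033  0.1597] 2.97
dx -21.21 dy -3.51 dz 0.47 spin -0.0
```

View pics/w8.png

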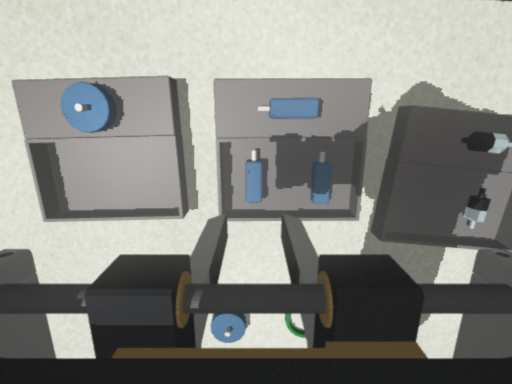

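Both bars lie in the bar tray, at (254,180) and (321,180), and the disc is at (228,328). The disc is next.

Request:
{"api": "arm_command", "payload": {
  "increments": [
    {"dx":-21.2,"dy":-3.5,"dz":0.5,"spin":0,"fingers":0.55},
    {"dx":-21.2,"dy":-3.5,"dz":0.5,"spin":0,"fingers":0.55},
    {"dx":-21.2,"dy":-3.5,"dz":0.5,"spin":0,"fingers":0.55},
    {"dx":-21.2,"dy":-3.5,"dz":0.5,"spin":0,"fingers":0.55},
    {"dx":-21.2,"dy":-3.5,"dz":0.5,"spin":0,"fingers":0.55}
  ]
}}

```text
time: 18.4
position: [0.4216, 0.0567, 0.1506]
eef_rot: [180.0, 0.0, 3.0]
force: [0.0, 0.2, 1.5]
gripper_width: 0.0718
gripper_force: 0.0
```

```bash
python3 -c "
from h import *
look(.420,.057,'disc_stone','w9.png',rad=.045)
print(bot.sense()['qpos'])"
```

```text
tcp [0.4216 0.0567 0.1506] [1.7996e+02 3.0000e-02 2.9600e+00] w 0.0718 q7 -88
n 1399
all ((421.006103515625, 58.5955696105957), (49.53778839111328, 48.15742492675781), 3.693634033203125) 
top ((421.27532958984375, 58.37364196777344), (48.87508010864258, 48.67704391479492), 82.6798095703125) zmax 0.0289 top mean [0.4218 0.0583 0.0178]
disc_stone 0.84 [0.4228 0.0596 0.0055]
[-81.63844731   9.12977865  72.74076664 128.41005736 -11.66025529
  49.55110762 -88.26912895]
```

Request:
{"api": "arm_command", "payload": {
  "increments": [
    {"dx":0,"dy":-0.2,"dz":5,"spin":0,"fingers":0.55},
    {"dx":0,"dy":-0.2,"dz":9.5,"spin":0,"fingers":0.55},
    {"dx":0,"dy":-0.2,"dz":13,"spin":0,"fingers":0.55},
    {"dx":0,"dy":-0.2,"dz":14.5,"spin":0,"fingers":0.55},
    {"dx":0,"dy":-0.2,"dz":14.5,"spin":0,"fingers":0.55}
  ],
  "force": 20
}}

```text
time: 19.0
position: [0.4226, 0.0566, 0.004]
eef_rot: [179.8, 0.2, 2.8]
force: [0.1, 0.3, 0.4]
gripper_width: 0.073
gripper_force: 0.0
```

```bash
python3 -c "
from h import *
s=bot.sense();print(s['qpos'],s['position'],s['eef_rot'])"
```

```text
[-53.85880254  27.58637679  45.61966201 133.74010132 -37.95567794
  32.22494478 -65.38344629] [0.42262244 0.05659495 0.0039984 ] [179.78494336   0.19806794   2.80798125]
```

Request:
{"api": "arm_command", "payload": {
  "increments": [
    {"dx":-0.1,"dy":-0.1,"dz":-0.1,"spin":0,"fingers":-1},
    {"dx":-0.1,"dy":-0.1,"dz":-0.1,"spin":0,"fingers":-1},
    {"dx":-0.1,"dy":-0.1,"dz":-0.1,"spin":0,"fingers":-1},
    {"dx":-0.1,"dy":-0.1,"dz":-0.1,"spin":0,"fingers":-1},
    {"dx":-0.1,"dy":-0.1,"dz":-0.1,"spin":0,"fingers":-1}
  ]
}}

```text
time: 19.5
position: [0.4239, 0.0601, 0.0088]
eef_rot: [-180.0, -0.2, 3.0]
force: [-1.9, -0.7, 15.1]
gripper_width: 0.0495
gripper_force: 20.0
```

Request:
{"api": "arm_command", "payload": {
  "increments": [
    {"dx":0,"dy":0,"dz":0,"spin":0,"fingers":-1},
    {"dx":0,"dy":0,"dz":-1,"spin":0,"fingers":-1},
    {"dx":0,"dy":0,"dz":-2,"spin":0,"fingers":-1},
    {"dx":0,"dy":0,"dz":-3,"spin":0,"fingers":-1},
    {"dx":0,"dy":0,"dz":-3,"spin":0,"fingers":-1}
  ]
}}

```text
time: 20.0
position: [0.4237, 0.0602, 0.0389]
eef_rot: [-180.0, -0.2, 3.0]
force: [-0.2, 0.2, -1.7]
gripper_width: 0.0494
gripper_force: 20.0
```

```bash
python3 -c "
from h import *
look(.422,.0585,'disc_stone','w10.png',rad=.045)
plan(.628,.203,.13,4,n=2)"
```

```text
tcp [0.4237 0.0602 0.0389] [-179.97   -0.2     2.98] w 0.0494 q7 -70
n 215
all ((435.75750732421875, 60.707359313964844), (20.049997329711914, 55.19528579711914), 2.0678932666778564) 
top ((435.75750732421875, 60.707359313964844), (20.049997329711914, 55.19528579711914), 2.0678932666778564) zmax 0.04 top mean [0.4404 0.0608 0.0361]
disc_stone 0.59 [0.4235 0.0596 0.037 ]
q7 -70 t 20.1 from [0.4232 0.0601 0.0379] 2.99
dx 10.60 dy -6.60 dz -4.60 spin -0.5
dx 10.66 dy -6.51 dz -4.60 spin -0.5
```

View pics/w10.png

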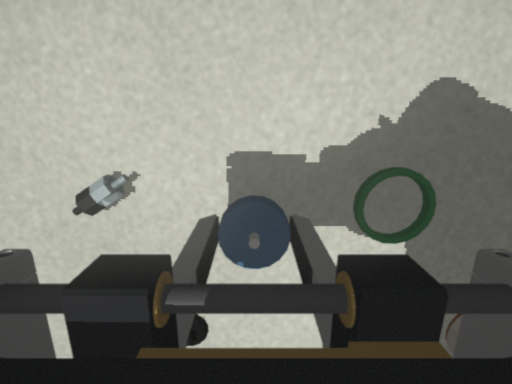

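The disc is held level at (254,232), nozzle up, and the ring at (394,205) is untouched. I'll carry it to the disc tray.

Request:
{"api": "arm_command", "payload": {
  "increments": [
    {"dx":0,"dy":0,"dz":-5,"spin":0,"fingers":-1},
    {"dx":4,"dy":-2,"dz":-9,"spin":0,"fingers":-1},
    {"dx":8,"dy":-5,"dz":-9,"spin":0,"fingers":-1},
    {"dx":11,"dy":-8,"dz":-9,"spin":0,"fingers":-1},
    {"dx":14,"dy":-10,"dz":-9,"spin":0,"fingers":-1}
  ]
}}

```text
time: 20.6
position: [0.5589, 0.1701, 0.1274]
eef_rot: [-180.0, -0.1, 3.1]
force: [-0.2, -1.1, -0.1]
gripper_width: 0.0494
gripper_force: 20.0
```

Request:
{"api": "arm_command", "payload": {
  "increments": [
    {"dx":3,"dy":-1,"dz":0,"spin":-1,"fingers":-1},
    {"dx":7,"dy":-3.1,"dz":0,"spin":-1,"fingers":-1},
    {"dx":7.2,"dy":-3.1,"dz":0,"spin":-1,"fingers":-1},
    {"dx":7.2,"dy":-3.1,"dz":0,"spin":-1,"fingers":-1}
  ]
}}

```text
time: 21.0
position: [0.628, 0.2008, 0.1266]
eef_rot: [179.9, -0.0, 3.9]
force: [-0.9, -0.3, -1.0]
gripper_width: 0.0494
gripper_force: 20.0
```

```bash
python3 -c "
from h import *
tray(.627,.203); print(bot.sense()['gripper_width'])
plan(.627,.203,.0133,4.3,n=1)"
```

```text
floor 10427 ((626.9135131835938, 202.97579956054688), (119.90008544921875, 199.98805236816406), 0.02641238458454609) 0.0035 lo [ 0.567  0.103 -0.003] hi [0.687 0.303 0.012]
rim 10629 ((659.2933349609375, 205.061279296875), (159.533447265625, 168.22889709472656), 4.255309104919434) 0.0295 lo [0.574 0.116 0.025] hi [0.744 0.294 0.032]
0.049202748964373225
q7 -81 t 21.05 from [0.6274 0.2003 0.127 ] 3.89
dx -0.02 dy -0.27 dz 11.37 spin -0.4
```

Request:
{"api": "arm_command", "payload": {
  "increments": [
    {"dx":0,"dy":-0.3,"dz":3,"spin":0,"fingers":-1},
    {"dx":0,"dy":-0.3,"dz":7,"spin":0,"fingers":-1},
    {"dx":0,"dy":-0.3,"dz":10,"spin":0,"fingers":-1},
    {"dx":0,"dy":-0.3,"dz":11,"spin":0,"fingers":-1},
    {"dx":0,"dy":-0.3,"dz":11.3,"spin":0,"fingers":-1}
  ]
}}

```text
time: 21.55
position: [0.627, 0.2034, 0.0145]
eef_rot: [179.9, -0.0, 3.9]
force: [-0.2, 0.6, -0.1]
gripper_width: 0.0489
gripper_force: 20.0
```

Request:
{"api": "arm_command", "payload": {
  "increments": [
    {"dx":0,"dy":0,"dz":0.1,"spin":0,"fingers":-1},
    {"dx":0,"dy":0,"dz":0.1,"spin":0,"fingers":-1},
    {"dx":0,"dy":0,"dz":0.1,"spin":0,"fingers":0.5},
    {"dx":0,"dy":0,"dz":0.1,"spin":0,"fingers":0.5},
    {"dx":0,"dy":0,"dz":0.1,"spin":0,"fingers":0.5}
  ]
}}

```text
time: 22.05
position: [0.6281, 0.2042, 0.0144]
eef_rot: [180.0, -0.1, 3.9]
force: [0.4, 0.4, -0.1]
gripper_width: 0.0687
gripper_force: 0.0
```

Request:
{"api": "arm_command", "payload": {
  "increments": [
    {"dx":0,"dy":0,"dz":0,"spin":0,"fingers":0.5},
    {"dx":0,"dy":0,"dz":-4,"spin":0,"fingers":0.5},
    {"dx":0,"dy":0,"dz":-9,"spin":0,"fingers":0.5},
    {"dx":0,"dy":0,"dz":-14,"spin":0,"fingers":0.5}
  ]
}}

```text
time: 22.45
position: [0.6272, 0.2037, 0.1553]
eef_rot: [179.9, -0.0, 3.9]
force: [0.8, 0.2, 0.3]
gripper_width: 0.0703
gripper_force: 0.0
```

```bash
python3 -c "
from h import *
shot('wrist','w11.png'); c,_=K('wrist')
for g in bot.mark_of('wrist','disc_stone'): print(round(g['score'],2),w(c,g['position']).round(4))
plan(.430,.180,.15,40,n=2);plan(.430,.180,.15,-50+180,n=2)"
```

```text
0.95 [0.6329 0.2032 0.0172]
q7 -83 t 22.55 from [0.6308 0.2041 0.1603] 3.89
dx -10.10 dy 0.52 dz 0.52 spin -18.1
dx -9.76 dy -2.63 dz 0.52 spin -18.1
q7 -83 t 22.55 from [0.6308 0.2041 0.1603] 3.89
dx -10.10 dy 0.52 dz 0.52 spin -63.1
dx -5.04 dy -8.76 dz 0.52 spin -63.1
```

View pics/w11.png

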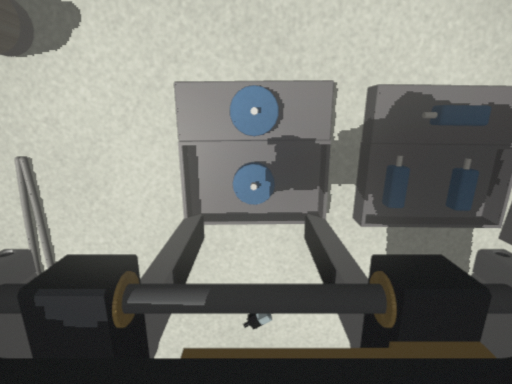

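The disc lies flat in its tray at (253,185), nozzle up. The last part is valve B.

```bash
python3 -c "
from h import *
plan(.430,.180,.15,121,n=3)"
```

```text
q7 -83 t 22.55 from [0.6308 0.2041 0.1603] 3.89
dx -6.73 dy 0.35 dz 0.34 spin -39.0
dx -5.45 dy -3.97 dz 0.34 spin -39.0
dx -1.73 dy -6.51 dz 0.34 spin -39.0
```

Request:
{"api": "arm_command", "payload": {
  "increments": [
    {"dx":-6.7,"dy":0.3,"dz":0.3,"spin":-39,"fingers":0},
    {"dx":-6.7,"dy":0.3,"dz":0.3,"spin":-39,"fingers":0},
    {"dx":-6.7,"dy":0.3,"dz":0.3,"spin":-39,"fingers":0},
    {"dx":-6.7,"dy":0.3,"dz":0.3,"spin":-39,"fingers":0},
    {"dx":-6.7,"dy":0.3,"dz":0.3,"spin":-39,"fingers":0}
  ]
}}

```text
time: 23.05
position: [0.5608, 0.1967, 0.1509]
eef_rot: [179.9, -0.0, 43.3]
force: [0.1, -0.5, 0.3]
gripper_width: 0.0472
gripper_force: 0.0
```

Request:
{"api": "arm_command", "payload": {
  "increments": [
    {"dx":-5.5,"dy":-4,"dz":0.3,"spin":-39,"fingers":0},
    {"dx":-5.5,"dy":-4,"dz":0.3,"spin":-39,"fingers":0},
    {"dx":-5.5,"dy":-4,"dz":0.3,"spin":-39,"fingers":0},
    {"dx":-5.5,"dy":-4,"dz":0.3,"spin":-39,"fingers":0},
    {"dx":-5.5,"dy":-4,"dz":0.3,"spin":-39,"fingers":0}
  ]
}}

```text
time: 23.55
position: [0.4933, 0.1884, 0.1478]
eef_rot: [179.9, 0.0, 82.3]
force: [0.4, -1.7, 0.2]
gripper_width: 0.0469
gripper_force: 0.0
```

Request:
{"api": "arm_command", "payload": {
  "increments": [
    {"dx":-1.7,"dy":-6.5,"dz":0.3,"spin":-39,"fingers":0},
    {"dx":-1.7,"dy":-6.5,"dz":0.3,"spin":-39,"fingers":0},
    {"dx":-1.7,"dy":-6.5,"dz":0.3,"spin":-39,"fingers":0},
    {"dx":-1.7,"dy":-6.5,"dz":0.3,"spin":-39,"fingers":0},
    {"dx":-1.7,"dy":-6.5,"dz":0.3,"spin":-39,"fingers":0}
  ]
}}

```text
time: 24.05
position: [0.4266, 0.1807, 0.1447]
eef_rot: [179.9, 0.1, 121.3]
force: [0.3, -0.5, 0.4]
gripper_width: 0.047
gripper_force: 0.0
```

```bash
python3 -c "
from h import *
look(.432,.180,'valve_a','w12.png')
plan(.432,.180,.007,121,n=1)"
```

```text
tcp [0.4266 0.1807 0.1447] [1.7994e+02 7.0000e-02 1.2128e+02] w 0.047 q7 8
n 531
all ((432.1375427246094, 181.7432098388672), (19.935564041137695, 51.85988998413086), 36.0032844543457) 
top ((432.0074157714844, 181.70431518554688), (18.934654235839844, 28.141647338867188), 36.309757232666016) zmax 0.0224 top mean [0.4319 0.1821 0.0184]
valve_a 0.63 [0.43   0.1829 0.0073]
q7 7 t 24.15 from [0.4267 0.1805 0.1446] 120.99
dx -0.32 dy 0.43 dz 13.76 spin -0.0
```

Request:
{"api": "arm_command", "payload": {
  "increments": [
    {"dx":-0.2,"dy":0.5,"dz":5,"spin":-5,"fingers":0},
    {"dx":-0.2,"dy":0.5,"dz":9.5,"spin":-5,"fingers":0},
    {"dx":-0.2,"dy":0.5,"dz":12.5,"spin":-5,"fingers":0},
    {"dx":-0.2,"dy":0.5,"dz":13.7,"spin":-5,"fingers":0},
    {"dx":-0.2,"dy":0.5,"dz":13.7,"spin":-5,"fingers":0}
  ],
  "force": 12
}}

```text
time: 24.65
position: [0.4317, 0.1807, 0.0067]
eef_rot: [-179.9, 0.1, 125.8]
force: [1.2, -0.2, 0.2]
gripper_width: 0.047
gripper_force: 0.0
```

Request:
{"api": "arm_command", "payload": {
  "increments": [
    {"dx":0,"dy":0,"dz":0,"spin":0,"fingers":-1},
    {"dx":0,"dy":0,"dz":0,"spin":0,"fingers":-1},
    {"dx":0,"dy":0,"dz":0,"spin":0,"fingers":-1},
    {"dx":0,"dy":0,"dz":0,"spin":0,"fingers":-1},
    {"dx":0,"dy":0,"dz":0,"spin":0,"fingers":-1}
  ]
}}

```text
time: 25.15
position: [0.4328, 0.1819, 0.0084]
eef_rot: [179.9, 0.1, 125.9]
force: [-1.5, -0.1, 12.1]
gripper_width: 0.0202
gripper_force: 12.0
```

Request:
{"api": "arm_command", "payload": {
  "increments": [
    {"dx":0,"dy":0,"dz":0,"spin":0,"fingers":-1},
    {"dx":0,"dy":0,"dz":-4,"spin":0,"fingers":-1},
    {"dx":0,"dy":0,"dz":-8,"spin":0,"fingers":-1},
    {"dx":0,"dy":0,"dz":-12,"spin":0,"fingers":-1},
    {"dx":0,"dy":0,"dz":-12,"spin":0,"fingers":-1}
  ]
}}

```text
time: 25.65
position: [0.4343, 0.1827, 0.132]
eef_rot: [179.6, 0.0, 125.9]
force: [-0.2, -0.3, -0.7]
gripper_width: 0.0198
gripper_force: 12.0
```

```bash
python3 -c "
from h import *
plan(.615,-.171,.13,-2.5,n=4)"
```

```text
q7 15 t 25.65 from [0.4343 0.1827 0.132 ] 125.9
dx -9.81 dy -1.53 dz 0.05 spin 32.1
dx -9.12 dy 3.92 dz 0.05 spin 32.1
dx -5.64 dy 8.17 dz 0.05 spin 32.1
dx -0.44 dy 9.92 dz 0.05 spin 32.1
```

Request:
{"api": "arm_command", "payload": {
  "increments": [
    {"dx":-9.8,"dy":-1.5,"dz":0,"spin":32,"fingers":-1},
    {"dx":-9.8,"dy":-1.5,"dz":0,"spin":32,"fingers":-1},
    {"dx":-9.8,"dy":-1.5,"dz":0,"spin":32,"fingers":-1},
    {"dx":-9.8,"dy":-1.5,"dz":0,"spin":32,"fingers":-1},
    {"dx":-9.8,"dy":-1.5,"dz":0,"spin":32,"fingers":-1}
  ]
}}

```text
time: 26.15
position: [0.4773, 0.093, 0.1274]
eef_rot: [179.9, 0.1, 93.8]
force: [0.1, 0.4, -0.4]
gripper_width: 0.0199
gripper_force: 12.0
```

Request:
{"api": "arm_command", "payload": {
  "increments": [
    {"dx":-9.1,"dy":3.9,"dz":0,"spin":32,"fingers":-1},
    {"dx":-9.1,"dy":3.9,"dz":0,"spin":32,"fingers":-1},
    {"dx":-9.1,"dy":3.9,"dz":0,"spin":32,"fingers":-1},
    {"dx":-9.1,"dy":3.9,"dz":0,"spin":32,"fingers":-1},
    {"dx":-9.1,"dy":3.9,"dz":0,"spin":32,"fingers":-1}
  ]
}}

```text
time: 26.65
position: [0.5224, 0.0052, 0.1275]
eef_rot: [179.9, 0.1, 62.0]
force: [-0.2, 0.4, 0.3]
gripper_width: 0.0197
gripper_force: 12.0
```

Request:
{"api": "arm_command", "payload": {
  "increments": [
    {"dx":-5.6,"dy":8.2,"dz":0,"spin":32,"fingers":-1},
    {"dx":-5.6,"dy":8.2,"dz":0,"spin":32,"fingers":-1},
    {"dx":-5.6,"dy":8.2,"dz":0,"spin":32,"fingers":-1},
    {"dx":-5.6,"dy":8.2,"dz":0,"spin":32,"fingers":-1},
    {"dx":-5.6,"dy":8.2,"dz":0,"spin":32,"fingers":-1}
  ]
}}

```text
time: 27.15
position: [0.5684, -0.0825, 0.1275]
eef_rot: [179.9, 0.0, 30.1]
force: [-0.1, 0.3, 1.1]
gripper_width: 0.0199
gripper_force: 12.0
```

Request:
{"api": "arm_command", "payload": {
  "increments": [
    {"dx":-0.4,"dy":9.9,"dz":0,"spin":32,"fingers":-1},
    {"dx":-0.4,"dy":9.9,"dz":0,"spin":32,"fingers":-1},
    {"dx":-0.4,"dy":9.9,"dz":0,"spin":32,"fingers":-1},
    {"dx":-0.4,"dy":9.9,"dz":0,"spin":32,"fingers":-1},
    {"dx":-0.4,"dy":9.9,"dz":0,"spin":32,"fingers":-1}
  ]
}}

```text
time: 27.65
position: [0.6144, -0.17, 0.1276]
eef_rot: [179.9, -0.0, -1.8]
force: [0.3, -0.4, -1.4]
gripper_width: 0.02
gripper_force: 12.0
```

```bash
python3 -c "
from h import *
bot.get_image('wrist')
plan(.615,-.173,.013,-2.6,n=1); print(bot.sense()['gripper_width'])"
```

```text
q7 -47 t 27.7 from [ 0.6144 -0.1698  0.1278] -1.59
dx 0.07 dy 0.32 dz 11.48 spin 1.0
0.019845986961739545
```

Request:
{"api": "arm_command", "payload": {
  "increments": [
    {"dx":0.1,"dy":0.3,"dz":3,"spin":1,"fingers":-1},
    {"dx":0.1,"dy":0.3,"dz":7,"spin":1,"fingers":-1},
    {"dx":0.1,"dy":0.3,"dz":10,"spin":1,"fingers":-1},
    {"dx":0.1,"dy":0.3,"dz":11,"spin":1,"fingers":-1},
    {"dx":0.1,"dy":0.3,"dz":11.3,"spin":1,"fingers":-1}
  ]
}}

```text
time: 28.2
position: [0.6154, -0.1731, 0.0149]
eef_rot: [180.0, -0.0, -2.8]
force: [-0.6, -0.6, -0.5]
gripper_width: 0.0201
gripper_force: 12.0
```

Request:
{"api": "arm_command", "payload": {
  "increments": [
    {"dx":0,"dy":0,"dz":0.1,"spin":0,"fingers":-1},
    {"dx":0,"dy":0,"dz":0.1,"spin":0,"fingers":-1},
    {"dx":0,"dy":0,"dz":0.1,"spin":0,"fingers":-0.2},
    {"dx":0,"dy":0,"dz":0.1,"spin":0,"fingers":-0.2},
    {"dx":0,"dy":0,"dz":0.1,"spin":0,"fingers":-0.2}
  ]
}}

```text
time: 28.7
position: [0.6158, -0.1737, 0.0147]
eef_rot: [180.0, -0.1, -3.1]
force: [0.0, 0.7, -0.6]
gripper_width: 0.0367
gripper_force: 0.0
```

Request:
{"api": "arm_command", "payload": {
  "increments": [
    {"dx":0,"dy":0,"dz":-2,"spin":0,"fingers":-0.2},
    {"dx":0,"dy":0,"dz":-6,"spin":0,"fingers":-0.2},
    {"dx":0,"dy":0,"dz":-11,"spin":0,"fingers":-0.2},
    {"dx":0,"dy":0,"dz":-15,"spin":0,"fingers":-0.2},
    {"dx":-4,"dy":0,"dz":-18,"spin":0,"fingers":-0.2}
  ]
}}

```text
time: 29.2
position: [0.5783, -0.1719, 0.1981]
eef_rot: [179.8, -0.3, -3.0]
force: [-0.1, 0.6, 1.2]
gripper_width: 0.0375
gripper_force: 0.0
```

```bash
python3 - <<'E'
from h import *
c,f,im,d=shot('wrist'); im1=im; P=cloud(c,f,d)
c2,f2,im2,d2=shot('side'); P2=cloud(c2,f2,d2)
cv2.imwrite('pics/fin.png',np.hstack([im1,im2[100:,130:400][:284]] if 0 else [cv2.resize(im1,(400,300)),cv2.resize(im2[110:320,200:440],(343,300))]))
for k,(x,y) in dict(barB=(.634,-.048),barA=(.631,.033),valA=(.613,-.247),valB=(.615,-.173),disc=(.628,.204)).items():
    for n,Q in(('wrist',P),('side',P2)):
        m=(np.hypot(Q[...,0]-x,Q[...,1]-y)<.008); z=Q[m][:,2]
        if len(z): print(k,n,len(z),'z90 %.4f'%np.percentile(z,80))
for q in ['feeding_ring','tweezers','valve_a','bar_stone_a','disc_stone']:
    for g in bot.mark_of('side',q)[:3]: print(q,round(g['score'],2),w(c2,g['position']).round(3))
E
```

```text
barB wrist 125 z90 0.0242
barB side 23 z90 0.0247
barA wrist 127 z90 0.0241
barA side 22 z90 0.0235
valA wrist 708 z90 0.3054
valA side 36 z90 0.0242
valB wrist 120 z90 0.0240
valB side 111 z90 0.6094
disc side 15 z90 0.0278
feeding_ring 0.7 [ 0.432 -0.052  0.001]
tweezers 0.58 [ 0.515  0.477 -0.007]
tweezers 0.45 [ 0.638 -0.049  0.012]
valve_a 0.69 [ 0.617 -0.176  0.015]
valve_a 0.51 [ 0.609 -0.247  0.014]
bar_stone_a 0.66 [0.622 0.202 0.011]
bar_stone_a 0.47 [0.629 0.032 0.011]
bar_stone_a 0.43 [ 0.635 -0.049  0.014]
disc_stone 0.54 [0.623 0.199 0.012]
```

View pics/fin.png

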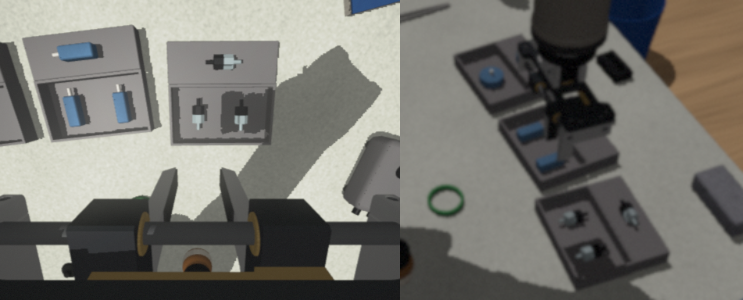

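The picture shows all five parts in their matching trays: bars at (72,107) and (121,104), valves at (199,113) and (241,113), disc at (492,76). Bar and valve tops measure 24 mm, so they lie flat on the floor. The ring and tweezers have not moved.

```bash
python3 -c "
from cell import bot
print(bot.finish_job())"
```

```text
the job is handed in; nothing more can be done
None
```

I sorted all five parts into their matching trays, lying flat with the disc's nozzle up and the ring and tweezers left in place, and handed the job in at about 29 s; the hand-in gave no verdict.

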